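# Lock the bayonet cover onto the sample well

## Robot

A 6-joint arm with a two-finger parallel gripper is mounted at the origin on the work surface. World frame = base frame: x ahead of the robot, y to its left, z up, the work surface at z = 0. Lengths are in mm, angles in rad, forces in N, time in s.
With the tool pointing down it reaches from about 350 to 925 mm from the base axis. Payload 6.4 kg.
Tool frame: the origin (TCP) lies on the centre line of the jaws, within the pads' length; the fingertips stand 14 mm ahead of it and the grasp point (between the pads) lies 5 mm behind it; z points along the fingers, y is the line along which they close (so a half turn about z gives the same grasp; the last joint's range is limited). The gripper opens to 94 mm and grips with 3 to 60 N. Pads are 16 mm wide; open, the fingers measure 119 mm over their backs; the gripper's body (75 mm by 177 mm) begins 78 mm behind the grasp point.
Start: joints at [-1.301, 0.245, 1.558, -0, 1.339, -0.174], TCP at [279.099, -587.041, 219.455] pointing down, gripper open.
Joint ranges: [-3.13, 3.13], [-1.02, 2.26], [0.13, 2.54], [-0.95, 4.09], [0.21, 2.88], [-2.74, 2.74]. Speed limits (rad/s): [2.57, 2.57, 3.14, 3.14, 3.14, 3.14].

## Interface

Orientations are given as [roll, pitch, yaw] about the fixed x, y, z axes, in that order (R = Rz(yaw) Ry(pitch) Rx(roll)).
In Python, from workcell import telemetry, vision, close_job gives the robot as it stands. The module is installed in compiled form; this text tells all that it offers.
- The arm moves only by the shell command python3 -m jog 'ROWS'. ROWS is a JSON object of lists of equal length, an entry for each row: "slide": the shift along the tool's x, y, z as a fraction of full scale, a list of three; "angular": the turn, a rotation vector about the tool's x, y, z as a fraction of full scale, a list of three; "gripper": the finger opening in mm, from 0 to 94. A call has 1 to 5 rows; each row is the pose to reach, as a shift and turn from the pose commanded when the call began, along the tool's axes at that moment; what a row does not reach only later rows make up. Full scale, the value 1, is 0.6 m for a shift and 120 degrees for a turn. A row lasts 1/10 s, in which the tool goes at most 50 mm and 8.59 degrees, less where a joint would pass 70% of its speed; a pose out of reach is approached as far as the arm can. A call with a number of a shift or a turn outside -1 to 1 is refused whole. A call with a gripper value outside its range is refused whole. The fingers move at their own pace and stop on an object; the grip force is fixed at half the most. Time passes only in rows, so rows that repeat a pose let the fingers close. It gives the time, the measured TCP pose, the force, the opening and the grip force at its end, in the units of the state.
- telemetry.observe(): the state, without advancing time (a new reading comes with each control period).
- vision.camera(name): name is "scene" or "top" or "wrist"; returns a dict with "color" (420x560x3 uint8, red, green, blue), "mtx" (3x3 intrinsics, pixels), "cam_to_world" (4x4, takes a point from camera to world coordinates); the wrist camera has in their place "mount" (4x4, takes a point from camera to tool coordinates, whose origin is the TCP and whose axes are the flange's). Camera axes: x right, y up, looking along -z (the intrinsics and any distortion apply to the point x, -y, -z); pixel columns grow to the right and rows downward; lengths in mm; the calibration is good to about 2 mm. A picture is of the moment at which its call begins: read the wrist's pose just before it. There is no depth.
- close_job(): hands the job in; it is judged then, once.
The state is a dict: "clock": time; "qpos": joint angles; "joint_velocities": joint speeds; "effort": joint torques, N m; "ee_pos": TCP position; "eef_rot": TCP orientation; "contact_force": force on the tool from outside, world axes, zero at the start; "wrist_torque": the same for the moment, N m; "gripper_width": finger opening in mm; "finger_force": force on a finger pad.
Only numpy, scipy, OpenCV 4.12 (cv2) and the standard library are available. Lean on these libraries where they do the work, as an engineer would, in place of code of your own. Each camera call takes 0.05 s, during which the arm holds its last target. There are 200 camera calls.

## Task

Fit the bayonet cover (the round one with the upright bar grip and two lugs) onto the sample well of the white cell block: feel for the slots, push it down against the spring, turn it clockwise about a quarter turn to its stop, and let it spring up into its lock. Leave everything else on the bench where it is.

Things in the scene. Friction and masses are not known exactly. Their poses are not given: they have to be found in the camera images.
- cover: Loose bayonet cover, about 180 g, standing on its underside. Origin: centre of the underside; z up, x along its bar grip; a half turn makes no difference. A round steel hub 36 mm diameter, z 0 to 22.5 mm (foot tapered from 26 mm over the lowest 6 mm), carries an aluminium disc 72 mm diameter, z 22.5 to 28.5 mm. Wrong angle on the well: lugs rest on the rim, underside 7 mm below well.
- cover_grip (a point): Centre of the cover's upright black bar grip: 50 mm long (along the cover's x), 12 mm thick (y), from z=28.5 to 58.5 mm above the underside; this point is at 43.5 mm. Grip it across the 12 mm.
- cover_lug (a point): Middle of one of the cover's two lugs, hidden from above by the disc. The lugs stick out of the hub along +x and -x, in line with the bar, to 27 mm from the axis; each 10 mm wide, from z=7 to 12 mm above the underside (this point at 9.5 mm).
- block: Fixed white cell block, 150 x 150 x 50 mm, carrying a round metal bayonet collar (84 mm outside diameter, 30 mm tall) in the middle of its top. Origin: centre of its underside; z up; the side with the small black display faces its -x.
- well (a point): Centre of the collar's top face, 80 mm above the bench. Round hole 40 mm diameter with two opposite slots 19 mm wide, reaching 31 mm from the centre, visible from above. The line through the slots lies up to 0.4 rad either way from the block's x axis; it is NOT in this pose: find it by touch or sight. The lugs drop through when within about 0.15 rad of it.
- well_pad (a point): Top of the black sprung pad in the well at rest, 13 mm below well: the cover's underside meets it with the lugs inside the slots. Pushing it starts at 3.3 N and adds 1.1 N per mm: 11 N with the underside 20 mm below well, 14 N at 22.5 mm, where the disc lands on the collar. Between these depths the lugs are under the rim and the cover can turn.
- well_rim_underside (a point): On the axis, at the underside of the 8 mm thick rim. Under it the cover turns only clockwise (from above), about 81 degrees (1.42 rad) from the slots to a hard stop. Let go there, the spring lifts the lugs 3 mm into pockets: locked, cover's underside 17 mm below well. Let go short of the stop it stays 20 mm below, not locked.
- plain_lid: Loose plain lid, bystander: disc 72 mm diameter, 14 mm thick, with a round black knob 32 mm diameter, 22 mm tall; origin under its centre.
- bottle: White bottle, 70 mm diameter, 190 mm tall; bystander; origin under its centre.
- beaker: Glass beaker, 64 mm diameter, 85 mm tall; bystander; origin under its centre.
- jar: Amber jar, 48 mm diameter, 55 mm tall; bystander; origin under its centre.
- driver: Screwdriver lying along its x axis, 160 mm long; bystander.
Not all that is in view belongs to the job. Leave any turquoise look-alike of the cover alone. Leave any turquoise look-alike of the block alone.

How it is judged:
By the outcome, as a careful person would: the job done as asked, in the order asked, and still so for the second after the job is handed in, with the robot touching nothing.
It also fails if it takes over 64 s, if anything falls off the work surface, if the arm or the gripper's body presses on something with over 40 N, if the wrist force passes 120 N, or if a joint passes its speed limit or range.

## Working session

There is one attempt and no reset: what is moved stays moved. The work goes in short steps, Python scripts to look and compute and a shell command to move; the robot and the scene stay as the last step left them, time stands still between calls to the robot, and variables do not carry over. Pictures are saved under pics/ and viewed, at most 10 in all, crops included, and the job is handed in when it is done.

```bash
mkdir -p pics
cat > h.py <<'E'
import numpy as np, cv2
from scipy.spatial.transform import Rotation as R
from workcell import telemetry, vision
def snap(n,f):
    s=telemetry.observe(); c=vision.camera(n); cv2.imwrite('pics/'+f,c['color'][:,:,::-1])
    M=np.array(c['cam_to_world']) if 'cam_to_world' in c else None
    if M is None:
        T=np.eye(4);T[:3,:3]=R.from_euler('xyz',s['eef_rot']).as_matrix();T[:3,3]=s['ee_pos'];M=T@np.array(c['mount'])
    np.savez('pics/'+f[:-4]+'.npz',K=c['mtx'],M=M); return c
def ray(f,u,v,z):
    d=np.load('pics/'+f+'.npz');K,M=d['K'],d['M']
    p=np.linalg.solve(K,[u,v,1.]); r=M[:3,:3]@[p[0],-p[1],-p[2]];o=M[:3,3]
    return o+r*(z-o[2])/r[2]
def proj(f,P):
    d=np.load('pics/'+f+'.npz');K,M=d['K'],d['M']
    q=np.linalg.inv(M)@np.r_[P,1]; p=K@[q[0],-q[1],-q[2]]; return p[:2]/p[2]
def crop(f,x0,y0,x1,y1,k,o):
    im=cv2.imread('pics/'+f+'.png')[y0:y1,x0:x1]; cv2.imwrite('pics/'+o,cv2.resize(im,None,fx=k,fy=k,interpolation=cv2.INTER_CUBIC))
E
python3 - <<'E'
from h import *
c=snap('top','top.png');print(c.keys(),c['mtx'],c['cam_to_world']); c=snap('scene','scene.png')
a=cv2.imread('pics/top.png')
s=telemetry.observe();print(s)
E
```

```text
dict_keys(['color', 'mtx', 'cam_to_world']) [[451.29801404   0.         281.56482561]
 [  0.         451.29801404 203.70835605]
 [  0.           0.           1.        ]] [[ 1.51448798e-02  9.97120736e-01 -7.43025606e-02  4.10758749e+02]
 [-9.99794882e-01  1.41022503e-02 -1.45368764e-02  3.84851182e+01]
 [-1.34471875e-02  7.45074790e-02  9.97129785e-01  1.07934469e+03]
 [ 0.00000000e+00  0.00000000e+00  0.00000000e+00  1.00000000e+00]]
{'clock': 0.1, 'qpos': array([-1.30111178e+00,  2.45710202e-01,  1.55885386e+00, -1.45230521e-05,
        1.33870280e+00, -1.74126401e-01]), 'joint_velocities': array([-0.000441  , -0.00177404, -0.00328123,  0.00039115,  0.00107132,
        0.00032563]), 'effort': array([-6.71377675e-04, -4.16918457e+01, -3.15523481e+01,  6.86543179e-02,
        3.10196530e-02, -5.42901591e-05]), 'ee_pos': array([ 278.95020452, -586.54369038,  218.49786466]), 'eef_rot': array([-3.13994131e+00, -2.76139130e-04,  4.43814067e-01]), 'contact_force': array([ 0.14555839, -0.01351788,  0.56130916]), 'wrist_torque': array([0.03316517, 0.03434785, 0.0028195 ]), 'finger_force': 0.0, 'gripper_width': 94.00051991693383}
```

View pics/top.png

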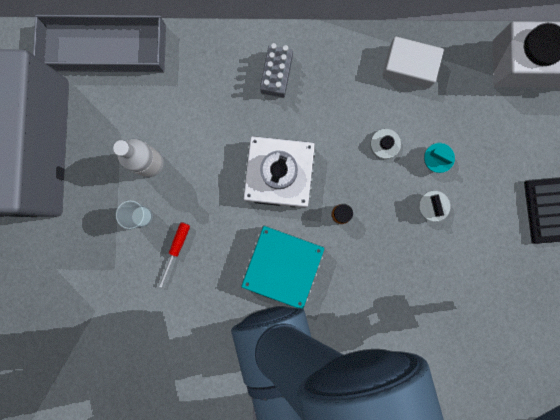

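View pics/scene.png

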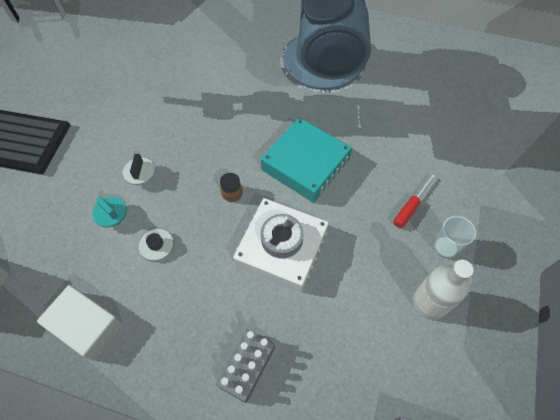

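In the top view there are three things that could be the cover:
- (436,207): aluminium disc with a black bar.
- (439,157): turquoise look-alike.
- (386,143): plain lid with a round knob.

I choose (436,207). The white block's collar is at (279,170), and the turquoise block at (283,265) is a decoy. One close crop will check both.

Run:
```python
from h import *
im=cv2.imread('pics/top.png')
a=cv2.resize(im[180:235,408:463],None,fx=7,fy=7,interpolation=cv2.INTER_CUBIC)
b=cv2.resize(im[142:197,251:306],None,fx=7,fy=7,interpolation=cv2.INTER_CUBIC)
cv2.imwrite('pics/c1.png',np.hstack([a,b]))
```

```text
(no output)
```

View pics/c1.png

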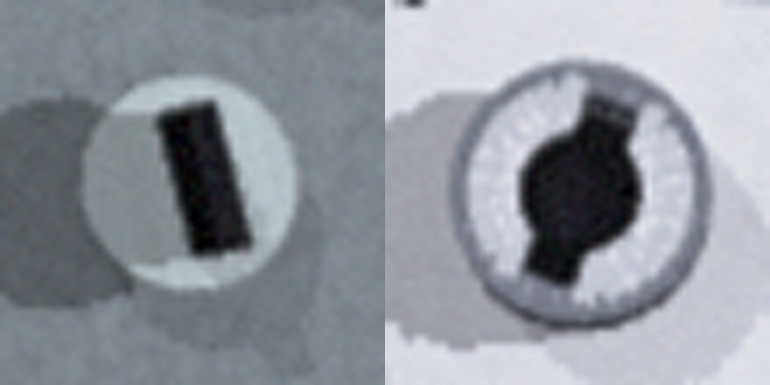

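The crop confirms the cover: disc centre at crop (191,182), black bar ends about (186,108) and (222,250). The well is at (195,190) in its half, with slot ends about (226,100) and (166,280).

Run:
```python
from h import *
def p(x,y,x0,y0,z): return ray('top',x0+(x+.5)/7-.5,y0+(y+.5)/7-.5,z)
cc=p(191,182,408,180,28.5); print('cover disc',cc)
L=[p(*q,408,180,28.5) for q in [(82,182),(299,182),(191,74),(191,290)]]; print('dia',np.linalg.norm(L[0]-L[1]),np.linalg.norm(L[2]-L[3]))
a=p(155+30,109,408,180,58.5);b=p(222,249,408,180,58.5);print('bar',a,b,(a+b)/2,np.linalg.norm(a-b),np.arctan2(*(a-b)[1::-1]))
w=p(195,190,251,142,80);print('well',w)
w2=p((466+696)/2-385,(68+312)/2,251,142,80);print('collar top',w2)
a=p(226,98,251,142,80);b=p(166,282,251,142,80);d=a-b;print('slot',a,b,(a+b)/2,np.linalg.norm(d),np.arctan2(d[1],d[0]))
# block edge corners (top face z50)
for q in [(251,137),(314,143),(309,208),(245,202)]: print(ray('top',*q,50))
s=telemetry.observe();Rt=R.from_euler('xyz',s['eef_rot']).as_matrix()
print(Rt.round(4)); 
d=Rt.T@(np.r_[cc[:2],200]-s['ee_pos']);print('delta tool',d/600)
```

```text
cover disc [ 489.76095748 -302.48344443   28.5       ]
dia 71.71732619324014 71.90619216958684
bar [ 511.12591694 -291.05736082   58.5       ] [ 466.01733643 -302.46685063   58.5       ] [ 488.57162669 -296.76210572   58.5       ] 46.529135964055875 0.2477380819084597
well [563.50965012  61.24765165  80.        ]
collar top [563.51382734  60.9284914   80.        ]
slot [593.31013984  51.79808162  80.        ] [533.84003108  70.02135884  80.        ] [563.57508546  60.90972023  80.        ] 62.199531092496976 -0.29734310956897175
[641.31063063 126.59740572  50.        ]
[629.03354588 -19.25203979  50.        ]
[478.52005307  -9.31650236  50.        ]
[490.20089341 137.30460052  50.        ]
[[ 9.031e-01  4.294e-01 -5.000e-04]
 [ 4.294e-01 -9.031e-01  1.600e-03]
 [ 3.000e-04 -1.700e-03 -1.000e+00]]
delta tool [ 0.52059036 -0.27665049  0.03143042]
```

```bash
python3 -m jog '{"slide":[[0.07,-0.037,0],[0.15,-0.08,0],[0.22,-0.117,0],[0.26,-0.138,0],[0.26,-0.138,0]],"angular":[[0,0,0],[0,0,0],[0,0,0],[0,0,0],[0,0,0]],"gripper":[94,94,94,94,94]}'
python3 -m jog '{"slide":[[0.07,-0.037,0],[0.15,-0.08,0],[0.22,-0.117,0],[0.26,-0.138,0],[0.26,-0.138,0]],"angular":[[0,0,0],[0,0,0],[0,0,0],[0,0,0],[0,0,0]],"gripper":[94,94,94,94,94]}'
for i in 1 2 3 4; do
python3 -m jog '{"slide":[[0,0,0],[0,0,0],[0,0,0],[0,0,0],[0,0,0]],"angular":[[0,0,-0.07],[0,0,-0.14],[0,0,-0.21],[0,0,-0.28],[0,0,-0.35]],"gripper":[94,94,94,94,94]}'; done
python3 - <<'E'
from h import *
print(telemetry.observe()); c=snap('wrist','w1.png'); print(c['mount'])
print(proj('w1',[489.5,-302,58.5]))
E
```

```text
clock: 0.6
ee_pos: [386.2, -442.2, 219.0]
eef_rot: [-3.14, -0.0, 0.448]
contact_force: [-0.4, -0.5, 0.1]
gripper_width: 94.0
finger_force: 0.0
clock: 1.1
ee_pos: [490.9, -301.7, 219.2]
eef_rot: [-3.141, -0.0, 0.448]
contact_force: [0.2, -0.3, 0.4]
gripper_width: 93.8
finger_force: 0.0
clock: 1.6
ee_pos: [488.7, -305.4, 219.1]
eef_rot: [-3.141, 0.001, 1.181]
contact_force: [0.3, 0.3, -0.3]
gripper_width: 94.1
finger_force: 0.0
clock: 2.1
ee_pos: [488.7, -305.5, 219.2]
eef_rot: [-3.141, -0.0, 1.914]
contact_force: [0.6, -0.3, 0.1]
gripper_width: 94.3
finger_force: 0.0
clock: 2.6
ee_pos: [488.6, -305.5, 219.1]
eef_rot: [-3.141, -0.001, 2.647]
contact_force: [-0.2, 0.2, 0.5]
gripper_width: 94.4
finger_force: 0.0
clock: 3.1
ee_pos: [488.7, -305.4, 219.2]
eef_rot: [-3.142, -0.001, -2.903]
contact_force: [-0.7, -0.4, -1.0]
gripper_width: 94.3
finger_force: 0.0
{'clock': 3.1, 'qpos': array([-7.54991128e-01,  7.47592886e-02,  1.74991858e+00, -6.89091813e-04,
        1.31727063e+00, -2.56389249e+00]), 'joint_velocities': array([ 2.59786281e-04, -1.59469022e-03,  1.28015609e-03, -1.65931007e-03,
       -1.90233072e-03, -1.45145937e+00]), 'effort': array([ 8.80229141e-03, -3.43420029e+01, -3.12330902e+01, -6.87115663e-02,
        2.69283884e-02,  1.20716415e+00]), 'ee_pos': array([ 488.66374615, -305.44674978,  219.15306229]), 'eef_rot': array([-3.14152655e+00, -7.53121438e-04, -2.90331469e+00]), 'contact_force': array([-0.72037362, -0.43244704, -0.96888591]), 'wrist_torque': array([ 0.08159021, -0.08952424, -0.00236109]), 'finger_force': 0.0, 'gripper_width': 94.28292351741352}
[[-8.39038645e-04  9.63978075e-01  2.65980389e-01  7.81088296e+01]
 [ 9.99999643e-01  8.35527632e-04  1.26355283e-04  4.24677478e-01]
 [-1.00430242e-04  2.65980400e-01 -9.63978432e-01 -1.63816997e+02]
 [ 0.00000000e+00  0.00000000e+00  0.00000000e+00  1.00000000e+00]]
[288.59313027 201.08391304]
```

View pics/w1.png

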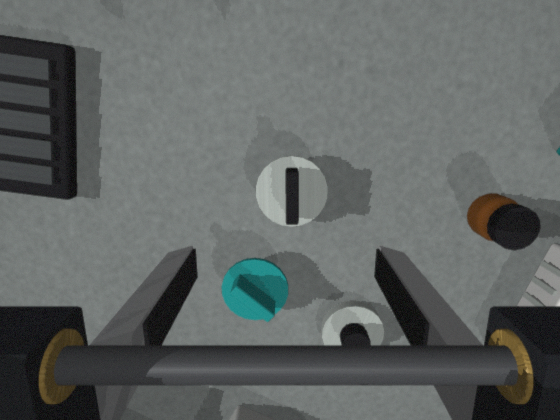

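The wrist view shows the chosen cover's disc at (292,192) with its bar nearly vertical in the image, along tool x. The turquoise look-alike is at (256,289), clear of the finger paths. I'll let the arm settle and measure the bar.

```bash
python3 -m jog '{"slide":[[0,0,0],[0,0,0],[0,0,0]],"angular":[[0,0,0],[0,0,0],[0,0,0]],"gripper":[94,94,94]}'
cat > bar.py <<'E'
from h import *
def bar(f,P):
    im=cv2.imread('pics/'+f+'.png'); u,v=proj(f,P).astype(int)
    g=im[v-50:v+50,u-50:u+50].max(2); n,l,st,_=cv2.connectedComponentsWithStats((g<45).astype(np.uint8))
    k=1+np.argmax(st[1:,4]); ys,xs=np.where(l==k); r=cv2.minAreaRect(np.c_[xs+u-50,ys+v-50].astype(np.float32)); print('rect',r)
    q=cv2.boxPoints(r); e=[q[1]-q[0],q[2]-q[1]]; e=max(e,key=np.linalg.norm); c=np.array(r[0])
    d=ray(f,*(c+e/2),P[2])-ray(f,*(c-e/2),P[2]); print('bar c',ray(f,*c,P[2]),'len',np.linalg.norm(d),'ang',np.arctan2(d[1],d[0]))
E
python3 - <<'E'
from h import *; from bar import bar
c=snap('wrist','w2.png'); s=telemetry.observe(); print(s['ee_pos'],s['eef_rot'],s['qpos'])
bar('w2',[489.5,-302,58.5])
im=cv2.imread('pics/w2.png'); u,v=proj('w2',[489.5,-302,28.5]).astype(int)
g=cv2.medianBlur(im[v-60:v+60,u-60:u+60].min(2),3)
m=(g>150).astype(np.uint8); ys,xs=np.where(m); 
if len(xs)>20: (x,y),r=cv2.minEnclosingCircle(np.c_[xs,ys].astype(np.float32)); print('disc px',x+u-60,y+v-60,r, ray('w2',x+u-60,y+v-60,28.5))
E
```

```text
clock: 3.45
ee_pos: [489.5, -304.0, 219.4]
eef_rot: [3.142, -0.0, -2.909]
contact_force: [0.1, 0.4, 0.2]
gripper_width: 94.1
finger_force: 0.0
[ 489.57610824 -303.84431069  219.405838  ] [-3.14157609e+00 -1.20319683e-04 -2.90881091e+00] [-7.52081237e-01  7.41039667e-02  1.75013870e+00 -1.13017104e-04
  1.31740272e+00 -2.55563097e+00]
rect ((290.5, 194.0), (54.0, 11.0), 90.0)
bar c [ 483.65562889 -300.37972775   58.5       ] len 50.08725612394513 ang 0.23489840693382955
disc px 289.47400283813477 189.65472412109375 35.24793243408203 [ 486.11208539 -300.42756072   28.5       ]
```

```bash
python3 -m jog '{"slide":[[0.0026,0.0056,0.06],[0.0026,0.0056,0.12],[0.0026,0.0056,0.17],[0.0026,0.0056,0.185],[0.0026,0.0056,0.185]],"angular":[[0,0,0],[0,0,0],[0,0,0],[0,0,0],[0,0,0]],"gripper":[94,94,94,94,94]}'
python3 -m jog '{"slide":[[0,0,0],[0,0,0]],"angular":[[0,0,0],[0,0,0]],"gripper":[94,94]}'
python3 - <<'E'
from h import *; from bar import bar
c=snap('wrist','w3.png'); s=telemetry.observe(); print(s['ee_pos'],s['eef_rot'])
print(proj('w3',[487,-301,58.5])); bar('w3',[487,-301,58.5])
E
```

```text
clock: 4.0
ee_pos: [486.8, -300.0, 107.3]
eef_rot: [3.139, -0.002, -2.908]
contact_force: [0.7, 0.8, 1.1]
gripper_width: 94.2
finger_force: 0.0
clock: 4.2
ee_pos: [488.6, -301.6, 110.7]
eef_rot: [-3.138, 0.002, -2.907]
contact_force: [0.2, 0.3, 0.3]
gripper_width: 94.1
finger_force: 0.0
[ 488.48734098 -301.53380391  110.46389299] [-3.13864966e+00  1.89458348e-03 -2.90723536e+00]
[286.79902887 237.67948413]
rect ((289.0, 231.5), (81.0, 16.0), 90.0)
bar c [ 482.74003232 -300.61537431   58.5       ] len 52.93783219052344 ang 0.235961623865275
```

View pics/w3.png

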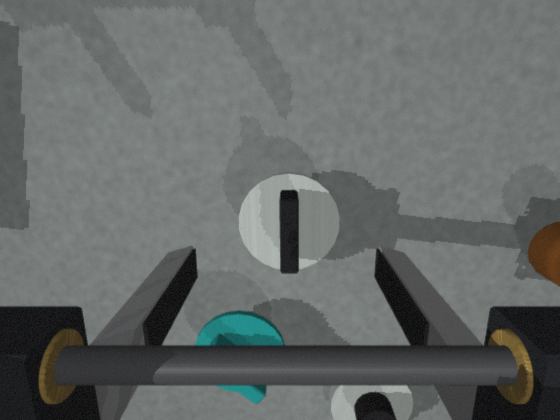

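Disc spans columns 238–340 and rows 173–271. The bar's rear top edge is at row 272 near column 289, with the turquoise look-alike at (240,345), outside the fingers' path. I'll compute the centre from both features.

Run:
```python
from h import *
s=telemetry.observe();Rt=R.from_euler('xyz',s['eef_rot']).as_matrix();p0=s['ee_pos'];print(p0)
t=lambda P:(Rt.T@(P-p0)).round(1)
print('rear',t(ray('w3',289,272.5,58.5)),'-> centre x +25')
for q in [(238,222),(340,222),(289,173),(289,271)]: print('disc',t(ray('w3',*q,28.5)))
print('top est',t(np.array([489.8,-302.5,28.5])))
```

```text
[ 488.48734098 -301.53380391  110.46389299]
rear [-22.2   2.4  52. ] -> centre x +25
disc [  2.4 -33.1  82.1]
disc [ 2.4 38.4 81.8]
disc [37.   2.6 81.9]
disc [-34.9   2.7  82. ]
top est [-0.9 -1.  82. ]
```

```bash
python3 -m jog '{"slide":[[0.0013,0.0013,0.04],[0.0013,0.0013,0.075],[0.0013,0.0013,0.095],[0.0013,0.0013,0.105],[0.0013,0.0013,0.105]],"angular":[[0,0,0],[0,0,0],[0,0,0],[0,0,0],[0,0,0]],"gripper":[94,94,94,94,94]}'
for i in 1 2; do python3 -m jog '{"slide":[[0,0,0],[0,0,0],[0,0,0],[0,0,0],[0,0,0]],"angular":[[0,0,0],[0,0,0],[0,0,0],[0,0,0],[0,0,0]],"gripper":[0,0,0,0,0]}';done
python3 -c "
from h import *
s=telemetry.observe();print(s)"
```

```text
clock: 4.75
ee_pos: [486.5, -300.0, 45.4]
eef_rot: [3.141, -0.0, -2.907]
contact_force: [-0.7, -0.7, 0.3]
gripper_width: 93.9
finger_force: 0.0
clock: 5.25
ee_pos: [486.6, -300.1, 45.7]
eef_rot: [-3.141, 0.0, -2.907]
contact_force: [-0.1, -1.2, -1.0]
gripper_width: 57.2
finger_force: 0.0
clock: 5.75
ee_pos: [486.5, -300.0, 45.4]
eef_rot: [3.142, -0.0, -2.907]
contact_force: [0.2, -0.5, 0.2]
gripper_width: 17.1
finger_force: 0.0
{'clock': 5.75, 'qpos': array([-7.50872787e-01,  2.87109586e-01,  1.85814630e+00, -1.92702113e-05,
        9.96380956e-01, -2.55604141e+00]), 'joint_velocities': array([-0.00053842, -0.00035611,  0.00086217,  0.00080531,  0.00043959,
       -0.0002463 ]), 'effort': array([-5.29847548e-04, -3.76017988e+01, -2.58200115e+01, -5.96292503e-02,
        2.82310043e-02,  1.09916409e-04]), 'ee_pos': array([ 486.52314884, -300.02709876,   45.4318784 ]), 'eef_rot': array([ 3.14156477e+00, -3.79037263e-05, -2.90720989e+00]), 'contact_force': array([ 0.18039023, -0.45719748,  0.23639203]), 'wrist_torque': array([ 0.07717005, -0.12131713, -0.02570659]), 'finger_force': 0.0, 'gripper_width': 17.10591243521628}
```

```bash
python3 -m jog '{"slide":[[0,0,0],[0,0,0],[0,0,0],[0,0,0]],"angular":[[0,0,0],[0,0,0],[0,0,0],[0,0,0]],"gripper":[0,0,0,0]}'
python3 -m jog '{"slide":[[0,0,-0.02],[0,0,-0.07],[0,0,-0.14],[0,0,-0.2],[0,0,-0.22]],"angular":[[0,0,0],[0,0,0],[0,0,0],[0,0,0],[0,0,0]],"gripper":[0,0,0,0,0]}'
python3 -m jog '{"slide":[[0,0,0],[0,0,0],[0,0,0]],"angular":[[0,0,0],[0,0,0],[0,0,0]],"gripper":[0,0,0]}'
python3 - <<'E'
from h import *
c=snap('wrist','w4.png'); s=telemetry.observe();print(s['ee_pos'],s['eef_rot'])
crop('w4',160,150,420,345,3,'w4c.png')
E
```

```text
clock: 6.15
ee_pos: [486.5, -300.0, 45.4]
eef_rot: [3.142, 0.0, -2.907]
contact_force: [-0.3, 0.4, -0.7]
gripper_width: 11.5
finger_force: 30.0
clock: 6.65
ee_pos: [488.3, -301.5, 182.5]
eef_rot: [-3.135, 0.004, -2.907]
contact_force: [-0.4, -0.6, -2.2]
gripper_width: 11.8
finger_force: 30.0
clock: 6.95
ee_pos: [485.3, -299.0, 174.7]
eef_rot: [3.138, -0.003, -2.907]
contact_force: [-0.6, 0.6, -2.1]
gripper_width: 11.8
finger_force: 30.0
[ 485.42448683 -299.06543615  174.83730772] [ 3.13775824e+00 -2.55112981e-03 -2.90729444e+00]
```

View pics/w4c.png

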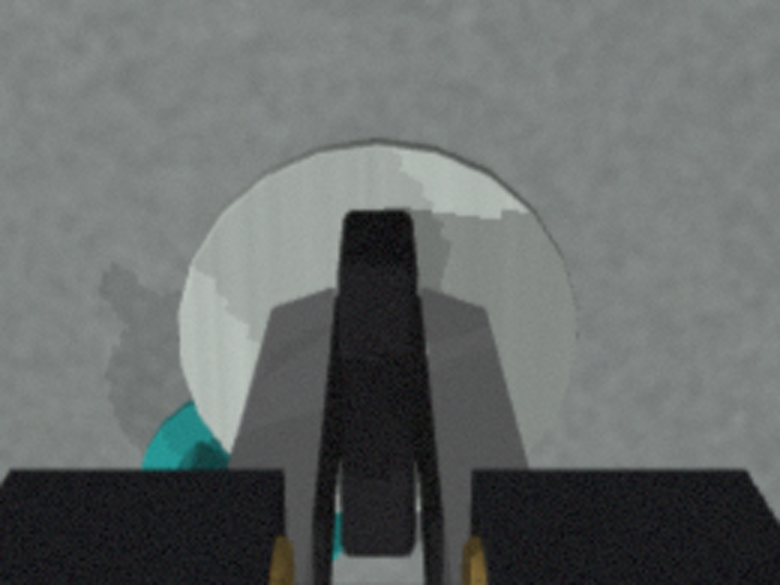

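The cover is gripped, and only its disc shows below the pads. The disc front edge is at crop row 145 (image row 198), left and right extremes at columns 219.7 and 352.3. Next I'll get its centre in tool axes.

Run:
```python
from h import *
d=np.load('pics/w4.npz');K=d['K'];Mt=np.array(vision.camera('wrist')['mount'])
def tool(u,v,z):
    p=np.linalg.solve(K,[u,v,1.]);r=Mt[:3,:3]@[p[0],-p[1],-p[2]];o=Mt[:3,3];return (o+r*(z-o[2])/r[2]).round(1)
print(tool(286,198.3,16.9),tool(219.7,259,16.9),tool(352.3,259,16.9))
from scipy.optimize import least_squares
pts=np.array([tool(160+x/3,150+y/3,16.9)[:2] for x,y in [(378,145),(264,180),(488,178),(215,225),(540,225),(180,320),(577,320),(190,265),(568,268)]])
f=least_squares(lambda q:np.hypot(pts[:,0]-q[0],pts[:,1]-q[1])-36,[0,0]);print(f.x,f.fun.round(1))
f=least_squares(lambda q:np.hypot(pts[:,0]-q[0],pts[:,1]-q[1])-q[2],[0,0,36]);print(f.x)
```

```text
[35.1  0.6 16.9] [  2.1 -34.5  16.9] [ 2.  35.7 16.9]
[-1.38673014  0.62449632] [ 0.5  0.1 -0.1 -0.1 -0.3 -0.7 -0.6 -0.1  0. ]
[-0.42032027  0.62664164 35.31638693]
```

```bash
for i in 1 2; do python3 -m jog '{"slide":[[-0.02,0.025,-0.01],[-0.06,0.077,-0.019],[-0.11,0.141,-0.019],[-0.16,0.205,-0.019],[-0.19,0.244,-0.019]],"angular":[[0,0,0],[0,0,0],[0,0,0],[0,0,0],[0,0,0]],"gripper":[0,0,0,0,0]}';done
python3 -m jog '{"slide":[[0,0,0],[0,0,0],[0,0,0],[0,0,0],[0,0,0]],"angular":[[0,0,0.05],[0,0,0.12],[0,0,0.19],[0,0,0.24],[0,0,0.2535]],"gripper":[0,0,0,0,0]}'
python3 -m jog '{"slide":[[0,0,0],[0,0,0],[0,0,0],[0,0,0],[0,0,0]],"angular":[[0,0,0],[0,0,0],[0,0,0],[0,0,0],[0,0,0]],"gripper":[0,0,0,0,0]}'
python3 - <<'E'
from h import *
c=snap('wrist','w5.png'); s=telemetry.observe();print(s['ee_pos'],s['eef_rot'],s['qpos'])
u,v=proj('w5',[563.5,61,80]);print(u,v)
x0,y0=int(u)-100,max(0,int(v)-100);print(x0,y0);crop('w5',x0,y0,x0+200,y0+150,4,'w5c.png')
E
```

```text
clock: 7.55
ee_pos: [563.7, -128.2, 187.7]
eef_rot: [3.14, -0.001, -2.905]
contact_force: [0.2, -0.7, -2.5]
gripper_width: 12.0
finger_force: 30.0
clock: 8.05
ee_pos: [640.6, 40.8, 198.9]
eef_rot: [3.14, -0.002, -2.905]
contact_force: [-0.3, -0.7, -2.8]
gripper_width: 12.1
finger_force: 30.0
clock: 8.55
ee_pos: [639.8, 37.8, 198.8]
eef_rot: [-3.141, -0.002, 2.844]
contact_force: [0.1, -0.1, -2.9]
gripper_width: 12.1
finger_force: 30.0
clock: 9.05
ee_pos: [640.3, 37.7, 200.3]
eef_rot: [3.142, 0.0, 2.845]
contact_force: [0.2, 0.9, -2.3]
gripper_width: 11.6
finger_force: 30.0
[640.30452174  37.65888575 200.28611448] [3.14157715e+00 2.42531157e-05 2.84518623e+00] [-1.17723150e-01  2.41980652e-01  1.59736408e+00  1.13516950e-05
  1.30222130e+00 -1.39211607e+00]
285.32567923161383 107.13793394623676
185 7
```

View pics/w5c.png

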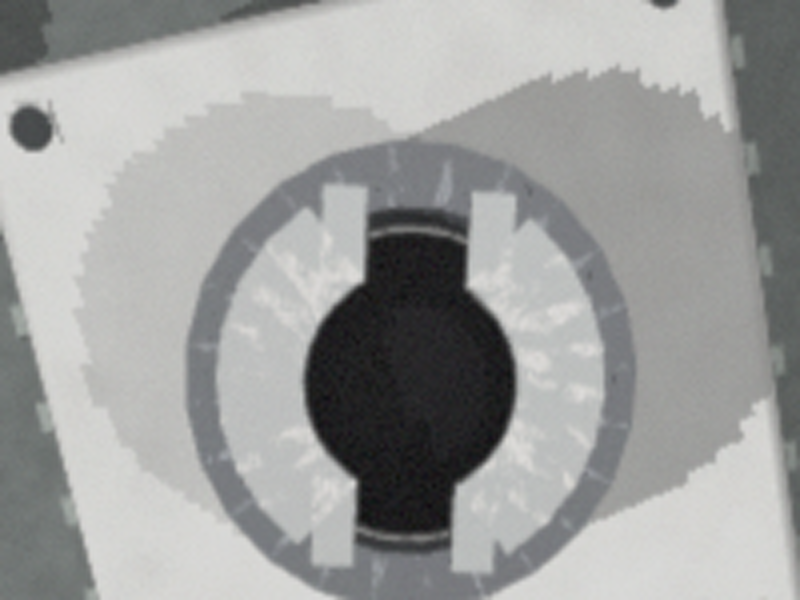

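The well is clear: hole centre at crop (411,383), slot axis from about (417,245) to (405,515), tilted slightly clockwise of the tool x. I'll compute the offset.

Run:
```python
from h import *
s=telemetry.observe();Rt=R.from_euler('xyz',s['eef_rot']).as_matrix();p0=s['ee_pos'];print(p0)
P=lambda x,y:ray('w5',185+(x+.5)/4-.5,7+(y+.5)/4-.5,80)
t=lambda p:(Rt.T@(p-p0)).round(1)
print('hole',P(411,383),t(P(411,383)),'dia',np.linalg.norm(P(304,383)-P(518,383)))
print('collar',P(410,375),np.linalg.norm(P(186,375)-P(634,375)))
d=t(P(417,245))-t(P(405,515));print('slot rel ang',np.arctan2(d[1],d[0]))
print('ends',t(P(417,210)),t(P(404,550)))
print('top est',t(np.array([563.5,61,80])))
```

```text
[640.30452174  37.65888575 200.28611448]
hole [560.69481201  63.44933802  80.        ] [ 83.7   1.4 120.3] dia 39.689416398210255
collar [559.28157336  63.68634033  80.        ] 82.97283086528283
slot rel ang 0.045801279781573966
ends [113.5   2.5 120.3] [5.310e+01 1.000e-01 1.203e+02]
top est [ 8.030e+01 -1.000e-01  1.203e+02]
```

```bash
python3 -m jog '{"slide":[[0.03,0.0005,0],[0.08,0.001,0],[0.12,0.002,0],[0.1395,0.002,0],[0.1395,0.002,0]],"angular":[[0,0,0.005],[0,0,0.01],[0,0,0.022],[0,0,0.022],[0,0,0.022]],"gripper":[0,0,0,0,0]}'
python3 -m jog '{"slide":[[0,0,0.02],[0,0,0.06],[0,0,0.1],[0,0,0.115],[0,0,0.115]],"angular":[[0,0,0],[0,0,0],[0,0,0],[0,0,0],[0,0,0]],"gripper":[0,0,0,0,0]}'
python3 -m jog '{"slide":[[0,0,0],[0,0,0],[0,0,0.004],[0,0,0.008],[0,0,0.012]],"angular":[[0,0,0],[0,0,0],[0,0,0],[0,0,0],[0,0,0]],"gripper":[0,0,0,0,0]}'
python3 -c "
from h import *
s=telemetry.observe();print(s['ee_pos'],s['contact_force'],s['wrist_torque'],s['qpos'])"
```

```text
clock: 9.6
ee_pos: [559.9, 63.7, 200.5]
eef_rot: [3.141, 0.0, 2.8]
contact_force: [-0.1, -0.4, -2.2]
gripper_width: 11.8
finger_force: 30.0
clock: 10.1
ee_pos: [559.9, 63.1, 129.1]
eef_rot: [-3.141, -0.004, 2.799]
contact_force: [-0.3, 0.7, -1.8]
gripper_width: 11.7
finger_force: 30.0
clock: 10.6
ee_pos: [560.8, 63.3, 124.2]
eef_rot: [3.141, 0.001, 2.799]
contact_force: [-0.1, -0.6, -2.7]
gripper_width: 11.9
finger_force: 30.0
[560.76216927  63.32560641 124.22355177] [-0.08298694 -0.60371789 -2.69970606] [ 0.08952169 -0.12169339 -0.00652681] [-8.84112609e-02  1.52837595e-01  1.84971331e+00 -3.55966002e-05
  1.13840892e+00 -1.31663853e+00]
```

```bash
python3 -m jog '{"slide":[[0,0,0.003],[0,0,0.006],[0,0,0.009],[0,0,0.011],[0,0,0.011]],"angular":[[0,0,0],[0,0,0],[0,0,0],[0,0,0],[0,0,0]],"gripper":[0,0,0,0,0]}'
python3 -m jog '{"slide":[[0,0,0.002],[0,0,0.004],[0,0,0.006],[0,0,0.006],[0,0,0.006]],"angular":[[0,0,0],[0,0,0],[0,0,0],[0,0,0],[0,0,0]],"gripper":[0,0,0,0,0]}'
```

```text
clock: 11.1
ee_pos: [560.5, 63.3, 117.2]
eef_rot: [-3.141, -0.0, 2.799]
contact_force: [0.4, -0.8, -2.3]
gripper_width: 11.9
finger_force: 30.0
clock: 11.6
ee_pos: [560.6, 63.3, 113.8]
eef_rot: [-3.142, -0.0, 2.799]
contact_force: [0.9, 0.2, -2.2]
gripper_width: 11.8
finger_force: 30.0
```

The lugs are through the slots, with no force 4.6 mm past the rim-rest depth. I'll push down against the spring.

```bash
python3 -m jog '{"slide":[[0,0,0.003],[0,0,0.006],[0,0,0.008],[0,0,0.008],[0,0,0.008]],"angular":[[0,0,0],[0,0,0],[0,0,0],[0,0,0],[0,0,0]],"gripper":[0,0,0,0,0]}'
python3 -m jog '{"slide":[[0,0,0.003],[0,0,0.005],[0,0,0.007],[0,0,0.007],[0,0,0.007]],"angular":[[0,0,0],[0,0,0],[0,0,0],[0,0,0],[0,0,0]],"gripper":[0,0,0,0,0]}'
python3 -c "
from h import *
s=telemetry.observe();print(s['ee_pos'],s['contact_force'],s['wrist_torque'])"
```

```text
clock: 12.1
ee_pos: [561.0, 63.3, 109.7]
eef_rot: [3.141, 0.001, 2.799]
contact_force: [-1.8, 0.5, 2.9]
gripper_width: 11.8
finger_force: 30.0
clock: 12.6
ee_pos: [561.0, 63.3, 105.8]
eef_rot: [3.142, 0.001, 2.799]
contact_force: [-4.1, 0.9, 8.2]
gripper_width: 12.1
finger_force: 30.0
[561.02314685  63.27612809 105.79811788] [-4.11765738  0.91795327  8.17038146] [0.03110085 0.5428111  0.00205036]
```

```bash
python3 -m jog '{"slide":[[0.0013,0,0.001],[0.0013,0,0.002],[0.0013,0,0.003],[0.0013,0,0.003],[0.0013,0,0.003]],"angular":[[0,0,0],[0,0,0],[0,0,0],[0,0,0],[0,0,0]],"gripper":[0,0,0,0,0]}'
python3 -c "
from h import *
s=telemetry.observe();print(s['ee_pos'],s['contact_force'],s['wrist_torque'])"
```

```text
clock: 13.1
ee_pos: [561.0, 63.3, 104.6]
eef_rot: [3.141, 0.002, 2.799]
contact_force: [-3.0, -0.7, 9.7]
gripper_width: 12.1
finger_force: 30.0
[560.95685934  63.34430406 104.62005468] [-2.95736135 -0.69968833  9.67159142] [-0.07464458  0.44095324 -0.00666986]
```

```bash
python3 -m jog '{"slide":[[0,0,0],[0,0,0],[0,0,0],[0,0,0],[0,0,0]],"angular":[[0,0,0.02],[0,0,0.04],[0,0,0.06],[0,0,0.08],[0,0,0.08]],"gripper":[0,0,0,0,0]}'
python3 -c "
from h import *
s=telemetry.observe();print(s['ee_pos'],s['contact_force'],s['wrist_torque'])"
python3 -m jog '{"slide":[[0,0,0],[0,0,0],[0,0,0],[0,0,0],[0,0,0]],"angular":[[0,0,0.03],[0,0,0.06],[0,0,0.09],[0,0,0.12],[0,0,0.12]],"gripper":[0,0,0,0,0]}'
python3 -c "
from h import *
s=telemetry.observe();print(s['ee_pos'],s['contact_force'],s['wrist_torque'])"
```

```text
clock: 13.6
ee_pos: [561.5, 63.4, 104.9]
eef_rot: [3.14, 0.004, 2.631]
contact_force: [-0.7, 0.1, 8.8]
gripper_width: 11.9
finger_force: 30.0
[561.54589399  63.4231784  104.91799   ] [-0.72619625  0.08161615  8.82317378] [-0.0219932   0.12483675  0.05234444]
clock: 14.1
ee_pos: [561.9, 63.3, 105.1]
eef_rot: [3.139, 0.004, 2.379]
contact_force: [0.3, 0.5, 9.0]
gripper_width: 12.2
finger_force: 30.0
[561.92027281  63.3393778  105.07146472] [0.26193321 0.54980964 8.95829244] [-0.04133372  0.01637587 -0.04930725]
```

```bash
for i in 1 2; do python3 -m jog '{"slide":[[0,0,0],[0,0,0],[0,0,0],[0,0,0],[0,0,0]],"angular":[[0,0,0.04],[0,0,0.08],[0,0,0.12],[0,0,0.16],[0,0,0.16]],"gripper":[0,0,0,0,0]}'
python3 -c "
from h import *
s=telemetry.observe();print(s['ee_pos'],s['contact_force'],s['wrist_torque'])"; done
for i in 1 2; do python3 -m jog '{"slide":[[0,0,0],[0,0,0],[0,0,0],[0,0,0],[0,0,0]],"angular":[[0,0,0.02],[0,0,0.04],[0,0,0.06],[0,0,0.06],[0,0,0.06]],"gripper":[0,0,0,0,0]}'
python3 -c "
from h import *
s=telemetry.observe();print(s['ee_pos'],s['contact_force'],s['wrist_torque'])"; done
```

```text
clock: 14.6
ee_pos: [562.1, 63.3, 105.2]
eef_rot: [3.137, 0.003, 2.044]
contact_force: [-0.1, -0.2, 9.6]
gripper_width: 11.9
finger_force: 30.0
[562.06779373  63.2531408  105.15098747] [-0.10469606 -0.18106066  9.61604662] [-0.08502662 -0.04314461 -0.01285078]
clock: 15.1
ee_pos: [562.1, 63.2, 105.2]
eef_rot: [3.136, 0.001, 1.708]
contact_force: [-0.4, -0.4, 8.3]
gripper_width: 11.9
finger_force: 30.0
[562.10604605  63.22529907 105.15137372] [-0.44132599 -0.4289144   8.3078792 ] [-0.14617779 -0.02345385 -0.00890211]
clock: 15.6
ee_pos: [562.1, 63.2, 105.2]
eef_rot: [3.136, 0.001, 1.584]
contact_force: [0.1, -1.2, 8.8]
gripper_width: 11.9
finger_force: 30.0
[562.10986325  63.21019273 105.17507659] [ 0.05080109 -1.17046308  8.77506308] [-0.1136893  -0.0006851   0.00324477]
clock: 16.1
ee_pos: [562.1, 63.2, 105.2]
eef_rot: [3.136, 0.0, 1.458]
contact_force: [0.7, -0.7, 9.2]
gripper_width: 11.9
finger_force: 30.0
[562.13381716  63.19852917 105.18841202] [ 0.68631591 -0.69761627  9.15498342] [-0.0910628  -0.05714875  0.00258189]
```

```bash
for i in 1 2 3; do python3 -m jog '{"slide":[[0,0,0],[0,0,0],[0,0,0],[0,0,0]],"angular":[[0,0,0.01],[0,0,0.02],[0,0,0.02],[0,0,0.02]],"gripper":[0,0,0,0]}' | grep rot
python3 -c "
from h import *
s=telemetry.observe();print(s['ee_pos'],s['contact_force'],s['wrist_torque'])"; done
```

```text
eef_rot: [3.136, -0.0, 1.417]
[562.1170173   63.19755157 105.1769001 ] [-0.0694043  -0.35022029  9.06105444] [-0.16952642 -0.02380323  0.10875549]
eef_rot: [3.136, -0.0, 1.375]
[561.9742831   63.24799073 105.14806157] [-0.22340904  0.07278835  9.19945362] [-0.10443219  0.06818776  0.10410116]
eef_rot: [3.137, -0.0, 1.334]
[561.82921556  63.31109229 105.10825461] [-0.83547819 -0.03978141  9.18029813] [-0.08642541  0.12640344  0.4347302 ]
```

```bash
for i in 1; do python3 -m jog '{"slide":[[0,0,0],[0,0,0],[0,0,0],[0,0,0]],"angular":[[0,0,0.01],[0,0,0.015],[0,0,0.015],[0,0,0.015]],"gripper":[0,0,0,0]}' 
python3 -c "
from h import *
s=telemetry.observe();print(s['ee_pos'],s['contact_force'],s['wrist_torque'])"; done
```

```text
clock: 17.7
ee_pos: [561.8, 63.3, 105.1]
eef_rot: [3.137, -0.0, 1.304]
contact_force: [-1.3, 0.3, 9.9]
gripper_width: 12.3
finger_force: 31.1
[561.84476723  63.30111118 105.12158372] [-1.33489141  0.28978348  9.91682106] [-0.0044663   0.15310406  0.57484088]
```

The torque climbs to 0.57 N m at the stop. I'll ease the twist slightly and let it rise about 3 mm into the pockets.

```bash
python3 -m jog '{"slide":[[0,0,0],[0,0,-0.002],[0,0,-0.004],[0,0,-0.006],[0,0,-0.006]],"angular":[[0,0,-0.008],[0,0,-0.008],[0,0,-0.008],[0,0,-0.008],[0,0,-0.008]],"gripper":[0,0,0,0,0]}' 
python3 -c "
from h import *
s=telemetry.observe();print(s['ee_pos'],s['contact_force'],s['wrist_torque'])"
```

```text
clock: 18.2
ee_pos: [561.6, 63.2, 107.0]
eef_rot: [3.137, -0.0, 1.319]
contact_force: [5.7, -0.3, -0.0]
gripper_width: 12.1
finger_force: 30.6
[561.55244771  63.22328491 106.9629673 ] [ 5.68213254 -0.33513722 -0.0271461 ] [-0.20092787 -1.28344788  0.54695828]
```

```bash
python3 -m jog '{"slide":[[0,0,-0.001],[0,0,-0.002],[0,0,-0.002],[0,0,-0.002]],"angular":[[0,0,0],[0,0,0],[0,0,0],[0,0,0]],"gripper":[0,0,0,0]}' 
python3 -c "
from h import *
s=telemetry.observe();print(s['ee_pos'],s['contact_force'],s['wrist_torque'])"
```

```text
clock: 18.6
ee_pos: [561.5, 63.2, 107.7]
eef_rot: [3.137, -0.0, 1.319]
contact_force: [6.5, -0.8, -3.4]
gripper_width: 12.1
finger_force: 30.6
[561.49636579  63.22341507 107.71501335] [ 6.47027922 -0.84730764 -3.42677833] [-0.18512982 -1.46377148  0.50717621]
```

```bash
python3 -m jog '{"slide":[[0,0,0],[0,0,0],[0,0,0],[0,0,0],[0,0,0]],"angular":[[0,0,0],[0,0,0],[0,0,0],[0,0,0],[0,0,0]],"gripper":[40,40,40,40,40]}' 
python3 -m jog '{"slide":[[0,0,-0.03],[0,0,-0.08],[0,0,-0.14],[0,0,-0.16],[0,0,-0.16]],"angular":[[0,0,0],[0,0,0],[0,0,0],[0,0,0],[0,0,0]],"gripper":[40,40,40,40,40]}' 
python3 -m jog '{"slide":[[-0.03,0,0],[-0.08,0,0],[-0.12,0,0],[-0.12,0,0],[-0.12,0,0]],"angular":[[0,0,0],[0,0,0],[0,0,0],[0,0,0],[0,0,0]],"gripper":[40,40,40,40,40]}' 
python3 -m jog '{"slide":[[0,0,0],[0,0,0],[0,0,0]],"angular":[[0,0,0],[0,0,0],[0,0,0]],"gripper":[40,40,40]}'
python3 - <<'E'
from h import *
c=snap('wrist','w6.png')
u,v=proj('w6',[562,63,85]);print(u,v)
x0,y0=int(u)-100,max(0,int(v)-80);print(x0,y0);crop('w6',x0,y0,x0+200,y0+150,4,'w6c.png')
snap('scene','s2.png'); snap('top','t2.png')
E
```

```text
clock: 19.1
ee_pos: [559.6, 63.6, 107.6]
eef_rot: [-3.141, 0.0, 1.318]
contact_force: [0.3, 0.1, 0.2]
gripper_width: 39.9
finger_force: 0.0
clock: 19.6
ee_pos: [561.1, 63.5, 205.8]
eef_rot: [3.137, -0.001, 1.318]
contact_force: [0.2, -0.7, -0.4]
gripper_width: 40.1
finger_force: 0.0
clock: 20.1
ee_pos: [541.0, -5.9, 202.0]
eef_rot: [-3.139, -0.0, 1.317]
contact_force: [-0.6, -1.1, 0.0]
gripper_width: 40.0
finger_force: 0.0
clock: 20.4
ee_pos: [541.9, -5.4, 203.7]
eef_rot: [-3.141, -0.0, 1.319]
contact_force: [-0.4, 0.2, 0.6]
gripper_width: 40.4
finger_force: 0.0
289.9505520833109 118.64254637176457
189 38
```

View pics/w6c.png

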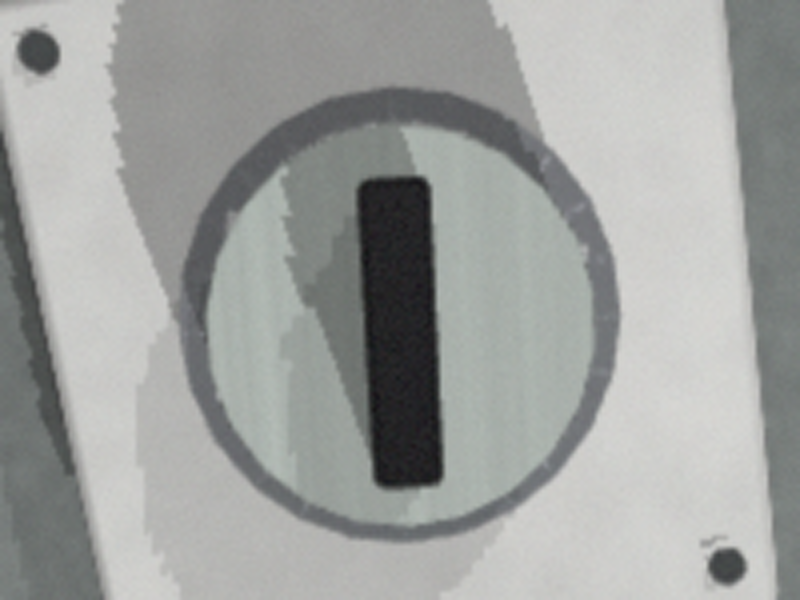

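The cover is seated in the collar. Its bar runs from crop (394,180) to (408,487), about 1.43 rad clockwise of the slots, so it is at the stop. I'll check its height (locked or 3 mm lower) from the image first.

Run:
```python
from h import *
from scipy.optimize import least_squares
im=cv2.imread('pics/w6.png').astype(float)
s=telemetry.observe();print(s['ee_pos'])
P=lambda x,y,z:ray('w6',189+(x+.5)/4-.5,38+(y+.5)/4-.5,z)
D=[(206,315),(594,280),(400,124),(546,185),(282,165),(230,425),(500,500),(300,503),(575,400),(396,525)]
C=[(181,310),(620,310),(400,87),(275,125),(530,125),(200,410),(602,410),(290,508),(520,508),(400,541)]
for z in (86.,88.5,91.5,94.):
  q=np.array([P(*d,z)[:2] for d in D]);f=least_squares(lambda c:np.hypot(*(q-c[:2]).T)-c[2],[562,63,36]);print(z,f.x,f.fun.round(1))
q=np.array([P(*d,80.)[:2] for d in C]);f=least_squares(lambda c:np.hypot(*(q-c[:2]).T)-c[2],[562,63,42]);print('collar',f.x,f.fun.round(1))
for z in (118.5,121.5):
  a=P(394,178,z);b=P(409,488,z);d=a-b;print(z,np.linalg.norm(d),np.arctan2(d[1],d[0]),(a+b)/2)
# rel move to put TCP above bar centre, tool frame
Rt=R.from_euler('xyz',s['eef_rot']).as_matrix();print((Rt.T@(np.array([562,63.2,145])-s['ee_pos']))/600)
```

```text
[541.94994643  -5.77438994 203.84331025]
86.0 [560.6885252   61.90104467  36.43384088] [-0.3  0.5 -0.2  0.6 -0.1 -0.   0.3  0.7 -1.2 -0.3]
88.5 [560.68845236  61.9728748   36.11025593] [-0.3  0.5 -0.2  0.6 -0.1 -0.   0.3  0.7 -1.2 -0.3]
91.5 [560.68836495  62.05907096  35.721954  ] [-0.3  0.5 -0.2  0.5 -0.1 -0.   0.3  0.7 -1.1 -0.3]
94.0 [560.68829211  62.1309011   35.39836905] [-0.3  0.5 -0.2  0.5 -0.1 -0.   0.3  0.7 -1.1 -0.3]
collar [561.40392719  63.366736    41.892076  ] [-0.1 -0.5 -0.3  0.2  0.3  0.2  0.1 -0.4  0.4 -0.1]
118.5 49.68557067411187 1.3707409197128864 [560.75072625  61.93748587 118.5       ]
121.5 49.086915459208484 1.3707409197128841 [560.749878    62.03449408 121.5       ]
[0.11965439 0.00369778 0.09807738]
```

The image doesn't settle the 3 mm, so I'll re-grip and test with a small anticlockwise twist. If it is locked, it will resist.

```bash
python3 -m jog '{"slide":[[0.03,0.001,0],[0.08,0.002,0],[0.12,0.003,0],[0.12,0.003,0],[0.12,0.003,0]],"angular":[[0,0,-0.01],[0,0,-0.024],[0,0,-0.024],[0,0,-0.024],[0,0,-0.024]],"gripper":[40,40,40,40,40]}' 
python3 -m jog '{"slide":[[0,0,0.05],[0,0,0.1],[0,0,0.14],[0,0,0.155],[0,0,0.158]],"angular":[[0,0,0],[0,0,0],[0,0,0],[0,0,0],[0,0,0]],"gripper":[40,40,40,40,40]}' 
python3 -m jog '{"slide":[[0,0,0],[0,0,0],[0,0,0],[0,0,0],[0,0,0]],"angular":[[0,0,0],[0,0,0],[0,0,0],[0,0,0],[0,0,0]],"gripper":[0,0,0,0,0]}' 
python3 -m jog '{"slide":[[0,0,0],[0,0,0],[0,0,0]],"angular":[[0,0,0],[0,0,0],[0,0,0]],"gripper":[0,0,0]}' 
python3 -c "
from h import *
s=telemetry.observe();print(s['ee_pos'],s['contact_force'],s['wrist_torque'])"
python3 -m jog '{"slide":[[0,0,0],[0,0,0],[0,0,0],[0,0,0]],"angular":[[0,0,-0.012],[0,0,-0.024],[0,0,-0.03],[0,0,-0.03]],"gripper":[0,0,0,0]}' 
python3 -c "
from h import *
s=telemetry.observe();print(s['ee_pos'],s['contact_force'],s['wrist_torque'])"
```

```text
clock: 21.05
ee_pos: [561.5, 63.2, 203.8]
eef_rot: [-3.141, 0.0, 1.369]
contact_force: [-0.2, 0.3, -0.1]
gripper_width: 39.8
finger_force: 0.0
clock: 21.55
ee_pos: [560.9, 62.4, 108.1]
eef_rot: [-3.14, 0.0, 1.367]
contact_force: [0.1, -0.2, -0.1]
gripper_width: 40.0
finger_force: 0.0
clock: 22.05
ee_pos: [562.0, 63.1, 110.0]
eef_rot: [3.141, 0.0, 1.369]
contact_force: [-2.1, 0.7, 4.1]
gripper_width: 11.7
finger_force: 30.0
clock: 22.35
ee_pos: [562.0, 63.1, 110.0]
eef_rot: [3.141, 0.0, 1.369]
contact_force: [-2.1, 0.2, 6.4]
gripper_width: 11.7
finger_force: 30.0
[562.0084883   63.13634822 110.03743576] [-2.09552385  0.17682674  6.43853783] [-0.06238502  0.39706121  0.14194893]
clock: 22.75
ee_pos: [562.2, 63.1, 110.0]
eef_rot: [3.14, -0.0, 1.431]
contact_force: [-2.0, 0.7, 4.8]
gripper_width: 11.8
finger_force: 30.0
[562.24631232  63.14374096 110.03229016] [-1.97779307  0.70282531  4.79593308] [-0.02138634  0.22897705 -0.00917698]
```

```bash
python3 -m jog '{"slide":[[0,0,0],[0,0,0],[0,0,0],[0,0,0]],"angular":[[0,0,-0.012],[0,0,-0.024],[0,0,-0.03],[0,0,-0.03]],"gripper":[0,0,0,0]}' 
python3 -c "
from h import *
s=telemetry.observe();print(s['ee_pos'],s['contact_force'],s['wrist_torque'])"
```

```text
clock: 23.15
ee_pos: [562.4, 63.1, 110.0]
eef_rot: [3.14, -0.0, 1.495]
contact_force: [-2.3, -0.5, 4.9]
gripper_width: 11.9
finger_force: 30.0
[562.40126421  63.10218993 110.03146503] [-2.29565047 -0.48613257  4.94738262] [-0.03015431  0.13985123  0.01854691]
```

```bash
python3 -m jog '{"slide":[[0,0,0],[0,0,0],[0,0,0],[0,0,0]],"angular":[[0,0,-0.012],[0,0,-0.024],[0,0,-0.03],[0,0,-0.03]],"gripper":[0,0,0,0]}' |grep rot
python3 -c "
from h import *
s=telemetry.observe();print(s['ee_pos'],s['contact_force'],s['wrist_torque'])"
python3 -m jog '{"slide":[[0,0,-0.001],[0,0,-0.002],[0,0,-0.003],[0,0,-0.003],[0,0,-0.003]],"angular":[[0,0,0],[0,0,0],[0,0,0],[0,0,0],[0,0,0]],"gripper":[0,0,0,0,0]}' |grep rot
python3 -c "
from h import *
s=telemetry.observe();print(s['ee_pos'],s['contact_force'],s['wrist_torque'])"
```

```text
eef_rot: [3.141, 0.0, 1.557]
[561.82774363  63.03893021 109.95790586] [-2.26659734  1.08427793  6.60798224] [-0.10808566  0.44795022 -0.29258314]
eef_rot: [3.141, 0.0, 1.557]
[561.64689821  63.04059444 110.08370932] [ 3.9797996  -0.5960665  -7.11000579] [-0.22537123 -1.01441262 -0.30136109]
```

Anticlockwise it meets a wall after about 0.18 rad of play (−0.29 N m), and lifting meets a hard ceiling (−7 N), so the lugs seem to be in the pockets. I'll turn back toward the stop and confirm the depth by pressing 4 mm: if the cover is locked, that meets only the spring.

```bash
python3 -m jog '{"slide":[[0,0,0.001],[0,0,0.0015],[0,0,0.0015],[0,0,0.0015],[0,0,0.0015]],"angular":[[0,0,0.02],[0,0,0.045],[0,0,0.07],[0,0,0.07],[0,0,0.07]],"gripper":[0,0,0,0,0]}' |grep rot
python3 -c "
from h import *
s=telemetry.observe();print(s['ee_pos'],s['contact_force'],s['wrist_torque'])"
for i in 1 2 3; do python3 -m jog '{"slide":[[0,0,0.001],[0,0,0.003],[0,0,0.003],[0,0,0.003]],"angular":[[0,0,0],[0,0,0],[0,0,0],[0,0,0]],"gripper":[0,0,0,0]}' |grep rot
python3 -c "
from h import *
s=telemetry.observe();print(s['ee_pos'],s['contact_force'],s['wrist_torque'])";done
```

```text
eef_rot: [-3.141, 0.0, 1.412]
[561.57734     63.15971505 110.07479202] [ 0.98355479 -0.14241117 -1.05513481] [-0.22421357 -0.29325274 -0.07385893]
eef_rot: [-3.141, 0.0, 1.411]
[561.68758297  63.19901968 109.23970327] [-2.31102498 -0.38793624  6.66023876] [-0.08609211  0.5360147   0.00499063]
eef_rot: [-3.141, 0.0, 1.411]
[561.72023178  63.18261917 107.74864121] [-3.66053555 -0.71277322  7.54047654] [-0.12938439  0.64886219  0.00408931]
eef_rot: [-3.141, 0.0, 1.411]
[561.76357479  63.20426205 106.22850736] [-4.64410187 -0.51726566  9.33052907] [-0.03734194  0.91584575 -0.00244335]
```

It went 3.9 mm below the ceiling on spring force only, so the ceiling is the 17 mm locked height. I'll take it to the stop once more, ease off, let it rise and release.

```bash
python3 -m jog '{"slide":[[0,0,0],[0,0,0],[0,0,0],[0,0,0],[0,0,0]],"angular":[[0,0,0.01],[0,0,0.02],[0,0,0.03],[0,0,0.035],[0,0,0.035]],"gripper":[0,0,0,0,0]}' |grep rot
python3 -c "
from h import *
s=telemetry.observe();print(s['ee_pos'],s['contact_force'],s['wrist_torque'])"
python3 -m jog '{"slide":[[0,0,0],[0,0,-0.003],[0,0,-0.006],[0,0,-0.009],[0,0,-0.009]],"angular":[[0,0,-0.01],[0,0,-0.015],[0,0,-0.015],[0,0,-0.015],[0,0,-0.015]],"gripper":[0,0,0,0,0]}' |grep rot
python3 -c "
from h import *
s=telemetry.observe();print(s['ee_pos'],s['contact_force'],s['wrist_torque'])"
```

```text
eef_rot: [3.141, 0.0, 1.339]
[562.06753645  63.21116956 106.38584197] [-3.7558944  -0.67384875  8.09335435] [-0.04368486  0.66011655  0.41915314]
eef_rot: [3.141, -0.0, 1.369]
[561.91094213  63.18495334 110.03663422] [ 1.38161575 -0.05000301  1.42374478] [-0.03076261 -0.3114604   0.12386824]
```

```bash
python3 -m jog '{"slide":[[0,0,0],[0,0,0],[0,0,0],[0,0,0],[0,0,0]],"angular":[[0,0,0],[0,0,0],[0,0,0],[0,0,0],[0,0,0]],"gripper":[40,40,40,40,40]}' 
python3 -m jog '{"slide":[[0,0,-0.03],[0,0,-0.08],[0,0,-0.14],[0,0,-0.2],[0,0,-0.2]],"angular":[[0,0,0],[0,0,0],[0,0,0],[0,0,0],[0,0,0]],"gripper":[40,40,40,40,40]}' |grep pos
python3 -m jog '{"slide":[[-0.03,0,0],[-0.08,0,0],[-0.14,0,0],[-0.2,0,0],[-0.2,0,0]],"angular":[[0,0,0],[0,0,0],[0,0,0],[0,0,0],[0,0,0]],"gripper":[40,40,40,40,40]}' |grep pos
python3 - <<'E'
from h import *
snap('wrist','w7.png'); snap('scene','s3.png')
E
```

```text
clock: 27.25
ee_pos: [561.5, 63.1, 109.8]
eef_rot: [-3.141, 0.0, 1.368]
contact_force: [-0.5, 1.0, -0.2]
gripper_width: 39.8
finger_force: 0.0
ee_pos: [564.8, 62.9, 236.3]
ee_pos: [536.5, -57.3, 228.9]
```

View pics/w7.png

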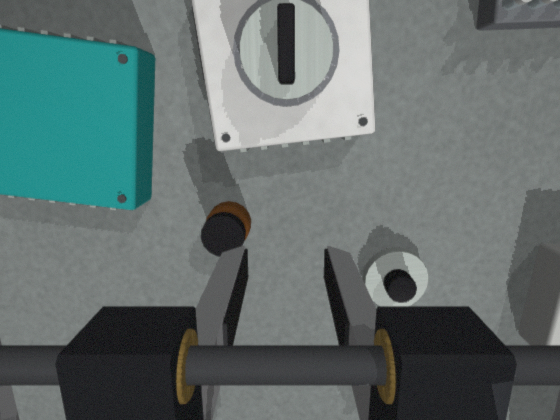

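View pics/s3.png

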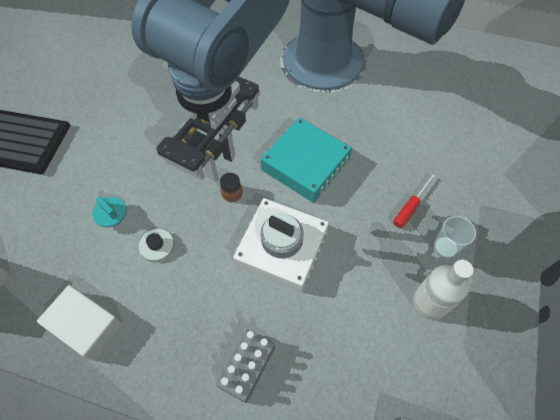

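The cover sits in the collar: wrist view (287,45), scene view (282,232). Jar, lid, look-alikes, driver, beaker and bottle are at their earlier pixels, and the gripper is clear of everything.

```bash
python3 -c "
from workcell import close_job
print(close_job())"
```

```text
the job is handed in; nothing more can be done
None
```

The bayonet cover is on the white block's well, turned clockwise to its stop and sprung up into its lock. A small twist back and a lift were both blocked before I released it. Nothing else on the bench moved, and I handed the job in at about 28 s.

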